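Close and scan a packed coffee order

TASK

Ring up the packed order at the coffee stall: first swing the carton's flap fully shut, so that its tab drops behind the front rim and the label lies on top. Then draw the hand scanner up out of its stand, tip its nose down by 45 degrees or more and aim the red window at the middle of the label from about a hand's width (10 to 15 cm) away, without touching the carton. Finish still holding the scanner there, raised and steady in the gripper, and leave the tin, the jar and the cup where they stand.

Things in the scene. Friction and masses are not known exactly. Their poses are not given: they have to be found in the camera images.
- carton: Open cardboard carton with coffee tins in it, 160 (x) x 200 (y) x 75 mm high, walls 4 mm, fixed to the counter. Origin: centre of its underside; z up. The flap's hinge runs along the top of its +x wall, parallel to y; the front rim is the top of its -x wall.
- carton_flap (a joint): Angle of the carton's flap, rad: 0 fully shut (tab behind the front rim), growing as the free edge swings up and back; 1.57 upright. Starts at 0.6 to 1.25. A stiff board 160 x 200 x 5 mm, 50 g; it stays at the angle it is left; about 1 N at the free edge moves it. A 22 mm tab hangs under it 150 mm from the hinge. Push its outer (label) face to shut it.
- flap_hinge (a point): Middle of the hinge line, 75 mm above the counter. Its axes are the flap's: x runs from the free edge to the hinge (the carton's +x when shut), y along the hinge, z out of the outer (label) face: up when shut, up and towards the carton's +x while open. The outer face lies 5 mm along z from this point.
- flap_label (a point): Middle of the white label (50 x 70 mm, black bars) on the flap's outer face, 80 mm from the hinge; 80 mm above the counter when the flap is shut. Axes as flap_hinge.
- flap_edge (a point): Middle of the flap's free edge, 160 mm from the hinge. Axes as flap_hinge.
- stand: Grey scanner stand, fixed to the counter: a round foot of 110 mm diameter with an upright open-topped sleeve, 48 (x) x 44 (y) mm outside, 38 x 34 mm inside, its rim 65 mm above the counter and its inner floor 8 mm. Origin: centre of its underside; z up.
- scanner: Loose hand scanner, 110 to 210 g. White head, a box 105 (x) x 44 (y) x 40 (z) mm, x -35.5 to 69.5, z 100 to 140; below it a black handle 30 x 28 mm, z 0 to 102, standing loosely 57 mm deep in the stand's sleeve. Origin: centre of the handle's lower end (at the start 8 mm above the counter, over the stand's origin). x: where the red window looks (level at the start); z up along the handle.
- scanner_window (a point): Centre of the red window on the nose, at x 71, y 0, z 120 mm in the scanner. Same axes as the scanner; it looks along +x.
- scanner_grip (a point): Good place to grip the head across its 44 mm width (along the scanner's y), from above: x 10, y 0, z 120 mm in the scanner, at half the head's height and close to the centre of mass. Same axes.
- scanner_foot (a point): Lower end of the handle (the scanner's origin). Same axes.
- tin: Bystander: round coffee tin, 76 mm across, 100 mm high. Origin: centre of its underside.
- jar: Bystander: amber jar with a black lid, 72 mm across, 90 mm high. Origin: centre of its underside.
- cup: Bystander: small white cup, 64 mm across, 52 mm high. Origin: centre of its underside.
There are look-alikes about, which are no part of the job. Leave any orange or purple look-alike of the scanner alone. Leave any yellow look-alike of the stand alone.

How it is judged:
On the way, in this order (a step that is already met when the one before it is completed fails the run):
1. the flap is fully shut while the scanner still stands in its stand (value of joint carton_flap below 0.06 rad and z of scanner_foot in the frame of stand below 0.03 m), for 0.2 s.
2. the scanner is drawn clear of its stand (height (world z) of scanner_foot above 0.07 m), for 0.2 s.
At the end, for the whole second after the job is handed in: Flap shut (under 0.06 rad); scanner held still, touching nothing else, nose 38 degrees or more below level, window 60 to 200 mm from the label and over 120 mm up, line of sight within 25 mm of the label's middle (scanner's y and z), handle end over 40 mm up (value of joint carton_flap below 0.06 rad and angle between scanner's own x axis and vertical above 2.23 rad and x of flap_label in the frame of scanner_window between 0.06 and 0.2 m and y of flap_label in the frame of scanner_window between -0.025 and 0.025 m and z of flap_label in the frame of scanner_window between -0.025 and 0.025 m and contact force between the fingers and scanner above 1 N and contact force between scanner and carton below 0.2 N and contact force between scanner and stand below 0.2 N and contact force between scanner and tin below 0.2 N and contact force between scanner and jar below 0.2 N and contact force between scanner and cup below 0.2 N and height (world z) of scanner_window above 0.12 m and height (world z) of scanner_foot above 0.04 m and linear speed of scanner below 0.03 m/s and angular speed of scanner below 0.2 rad/s); the arm keeps its last pose, push and grip.
It fails at once if the tin is shifted by more than 30 mm or tipped over (distance of tin from where it was at the start of the episode above 0.03 m or angle between tin's own z axis and vertical above 0.35 rad).
It fails at once if the jar is shifted by more than 30 mm or tipped over (distance of jar from where it was at the start of the episode above 0.03 m or angle between jar's own z axis and vertical above 0.35 rad).
It fails at once if the cup is shifted by more than 30 mm or tipped over (distance of cup from where it was at the start of the episode above 0.03 m or angle between cup's own z axis and vertical above 0.35 rad).
It also fails if it takes over 56 s, if anything falls off the work surface, if the arm or the gripper's body presses on something with over 40 N, if the wrist force passes 120 N, or if a joint passes its speed limit or range.

ROBOT

A 6-joint arm with a two-finger parallel gripper is mounted at the origin on the work surface. World frame = base frame: x ahead of the robot, y to its left, z up, the work surface at z = 0. Lengths are in m, angles in rad, forces in N, time in s.
With the tool pointing down it reaches from about 0.325 to 0.9 m from the base axis. Payload 6.1 kg.
Tool frame: the origin (TCP) lies at the centre of the arm's flange, where the gripper is bolted on; the fingertips stand 182 mm ahead of it and the grasp point (between the pads) lies 164 mm ahead of it; z points along the fingers, y is the direction in which the jaws open and shut (so a half turn about z gives the same grasp; the last joint's range is limited). The gripper opens to 87 mm and grips with 3 to 60 N. Pads are 19 mm wide; open, the fingers measure 117 mm over their backs; the gripper's body (75 mm by 190 mm) begins 51 mm behind the grasp point.
Start: joints at [-1.441, 0.22, 1.526, -0, 1.395, -0.126], TCP at [0.158, -0.605, 0.405] pointing down, gripper open.
Joint ranges: [-2.98, 2.98], [-0.91, 2.08], [0.09, 2.57], [-1.24, 4.39], [0.2, 2.65], [-2.68, 2.68]. Speed limits (rad/s): [2.57, 2.57, 3.01, 3.14, 3.14, 3.14].

INTERFACE

Orientations are given as a unit quaternion [x, y, z, w].
In Python, from cell import bot, planner, optics, workorder gives the robot as it stands. Calls block until the motion is done:
- bot.move_ptp(position, orientation): joint-space move of the TCP to a pose.
- bot.move_straight(position, attitude=None, speed=0.15): straight line of the TCP; attitude=None keeps the orientation; speed is the mean speed in m/s.
- bot.movej(angles): joint-space move.
- bot.grip(opening, grasp_force=None): opening from 0.0 (shut) to 1.0 (fully open); grasp_force is the grip in N (None keeps the last); returns when the fingers have stopped.
- bot.hold(seconds).
- planner.solve_ik(position, orientation): joint angles nearest the present ones, or None.
- bot.sense(): the state.
- optics.capture(name): name is "scene" or "top" or "wrist"; returns the picture (480x640x3 uint8, blue, green, red); there is no depth.
- optics.camera_model(name): a dict with "fovy" (degrees; the focal length in pixels is half the picture's height over the tangent of half this angle, whatever the lens; pixels are square), "cx", "cy" (the principal point, pixels), "D" ([k1, k2, p1, p2, k3] as OpenCV has them; the pictures are not rectified), "extrinsics" (4x4, takes a point from world to camera coordinates). Camera axes: x right, y down, z forward; pixel columns grow to the right and rows downward; lengths in m; the calibration is good to about 2 mm. A picture is of the moment at which its call begins: read the wrist's pose just before it. camera_model takes no time and is no camera call; for the wrist camera it gives the pose at the moment of the call.
A pose or a line that the arm cannot do raises bot.MotionError and nothing moves.
- workorder.finish_job(): hands the job in, once; it reports no verdict.
The state is a dict: "clock": time; "joint_positions": joint angles; "qvel": joint speeds; "effort": joint torques, N m; "position": TCP position; "tcp_rot": TCP orientation; "force": force on the tool from outside, world axes, zero at the start; "ft_torque": the same for the moment, N m; "width": opening from 0.0 (shut) to 1.0 (fully open).
Only numpy, scipy, OpenCV 4.12 (cv2) and the standard library are available. Lean on these libraries where they do the work, as an engineer would, in place of code of your own. Each camera call takes 0.05 s, during which the arm holds its last target. There are 200 camera calls.

## Working session

There is one attempt and no reset: what is moved stays moved. The work goes in short steps, each a Python script; the robot and the scene stay as the last script left them, time stands still between calls to the robot, and variables do not carry over. Pictures are saved under pics/ and viewed, about 8 in all and at most 12, crops included, and the job is handed in when it is done.

```bash
ls; mkdir -p pics; python3 - <<'E'
from cell import bot, planner, optics, workorder
import cv2,numpy as np
for n in("scene","top"):
    cv2.imwrite(f"pics/{n}0.png",optics.capture(n))
    m=optics.camera_model(n);print(n,m["fovy"],m["cx"],m["cy"],m["D"]);print(np.round(m["extrinsics"],4).tolist())
s=bot.sense();print(s["clock"],s["position"],s["tcp_rot"],s["force"])
E
```

```text
pics
scene 56.93947488644501 325.1716539943281 238.09701925655077 [-0.04096283  0.          0.          0.          0.        ]
[[0.1868, 0.9822, 0.0217, -0.1139], [0.6347, -0.1038, -0.7658, -0.2618], [-0.7498, 0.1568, -0.6428, 1.6616], [0.0, 0.0, 0.0, 1.0]]
top 42.029676513132465 318.083069729643 237.7207251331762 [0.05146313 0.         0.         0.         0.        ]
[[0.002, -1.0, 0.0006, 0.005], [-0.9809, -0.0021, -0.1945, 0.5558], [0.1945, -0.0002, -0.9809, 1.657], [0.0, 0.0, 0.0, 1.0]]
0.1 [ 0.15810259 -0.60441148  0.40369973] [ 9.91831516e-01  1.27551553e-01  9.13378571e-06 -9.19335137e-04] [-0.34380016  0.03882947  0.02615312]
```

View pics/scene0.png

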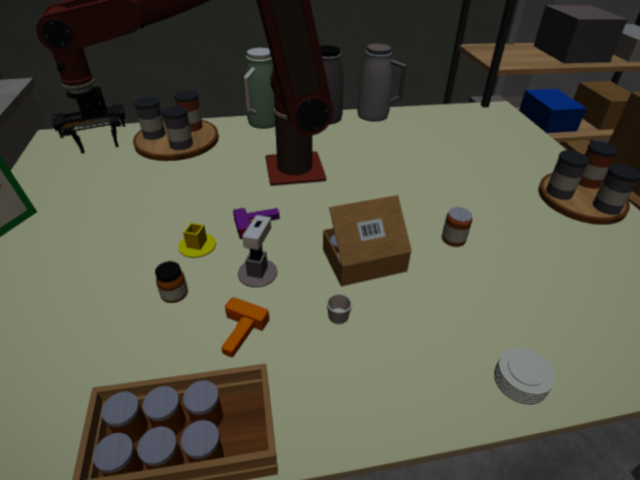

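View pics/top0.png

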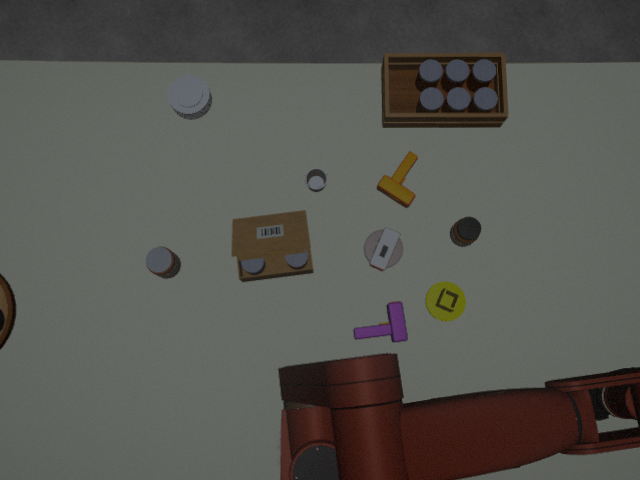

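The top view shows the carton at (272,246) and the hinge along its upper (+x) side. Scanner candidates are the white one in the grey stand (385,248), the orange one (398,182) and the purple one (385,325). I choose the white one. The yellow stand (446,300) is a decoy. The tin is at (162,262), the jar at (466,231) and the cup at (316,180). One close crop should check the choice and the nose direction.

```bash
python3 - <<'E'
import cv2,numpy as np
t=cv2.imread("pics/top0.png");s=cv2.imread("pics/scene0.png")
a=cv2.resize(t[195:295,225:325],(400,400),interpolation=cv2.INTER_CUBIC)
b=cv2.resize(t[205:285,345:425],(400,400),interpolation=cv2.INTER_CUBIC)
c=cv2.resize(s[205:290,225:285],None,fx=3.3,fy=2.35,interpolation=cv2.INTER_CUBIC) if 0 else None
cv2.imwrite("pics/crop1.png",np.clip(np.hstack([a,b])*1.5,0,255).astype('uint8'))
d=cv2.resize(s[195:285,225:285],(400,600),interpolation=cv2.INTER_CUBIC)
e=cv2.resize(s[190:290,315:415],(400,400),interpolation=cv2.INTER_CUBIC)
e=cv2.copyMakeBorder(e,0,200,0,0,cv2.BORDER_CONSTANT)
cv2.imwrite("pics/crop2.png",np.clip(np.hstack([d,e])*1.5,0,255).astype('uint8'))
E
```

```text
(no output)
```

View pics/crop1.png

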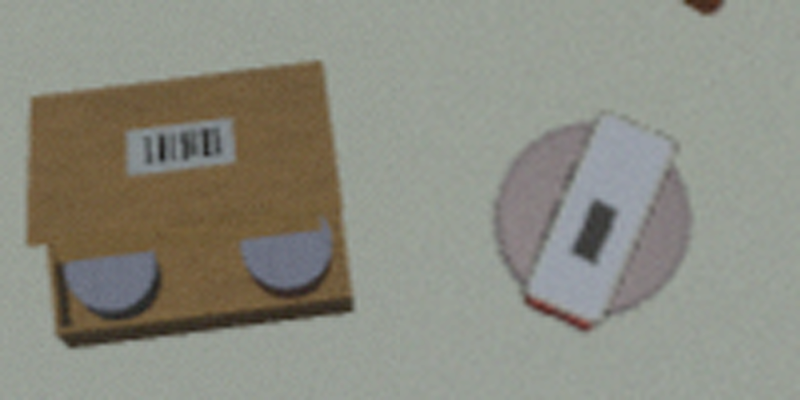

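View pics/crop2.png

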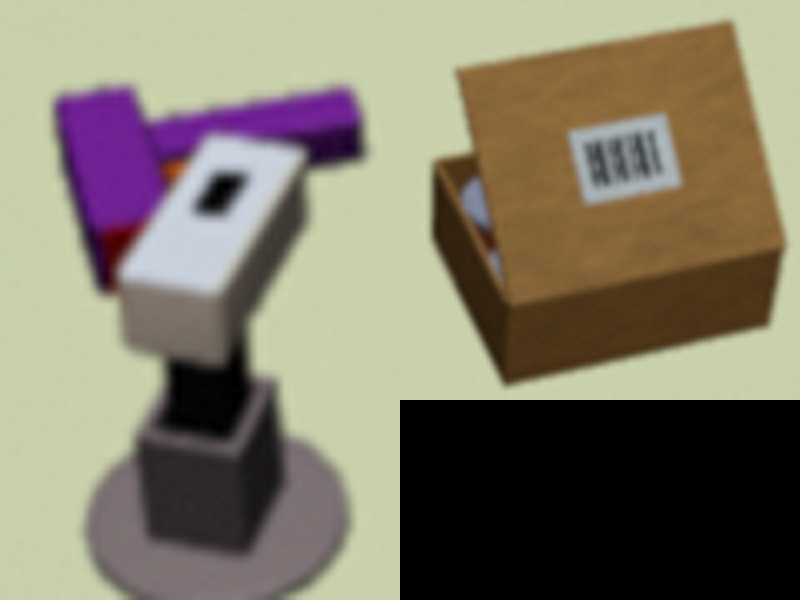

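```bash
cat > h.py <<'E'
import numpy as np, cv2
from scipy.optimize import least_squares
from scipy.spatial.transform import Rotation as R
from cell import bot, planner, optics, workorder
def proj(m,P):
    f=240/np.tan(np.radians(m["fovy"])/2);K=np.array([[f,0,m["cx"]],[0,f,m["cy"]],[0,0,1.]])
    E=m["extrinsics"];r,_=cv2.Rodrigues(np.array(E[:3,:3]))
    return cv2.projectPoints(np.array(P,float).reshape(-1,3),r,E[:3,3],K,np.array(m["D"],float))[0][:,0]
def unproj(m,uv,z):
    f=240/np.tan(np.radians(m["fovy"])/2);K=np.array([[f,0,m["cx"]],[0,f,m["cy"]],[0,0,1.]])
    E=np.array(m["extrinsics"]);n=cv2.undistortPoints(np.array([[uv]],float),K,np.array(m["D"],float))[0,0]
    d=E[:3,:3].T@[n[0],n[1],1];c=-E[:3,:3].T@E[:3,3];return c+d*(z-c[2])/d[2]
def yawT(x,y,w,P,z0=0):
    return R.from_euler('z',w).apply(P)+[x,y,z0]
def flap(a,pts): # pts: (dist from hinge, y, height above flap's lower face) -> carton frame
    p=np.array(pts,float);return np.c_[.08-p[:,0]*np.cos(a)+p[:,2]*np.sin(a),p[:,1],.075+p[:,0]*np.sin(a)+p[:,2]*np.cos(a)]
E
python3 - <<'E'
from h import *
T=optics.camera_model("top");S=optics.camera_model("scene")
sc=np.array([[-.0355,-.022,.14],[-.0355,.022,.14],[.0695,-.022,.14],[.0695,.022,.14]])
tu=[[385,227.4],[400.6,234],[370.4,265],[385,269.5]];su=[[259.5,239],[243.3,237.5],[271,217.5],[256.2,215]]
def f(p):
    W=yawT(*p,sc,.008);return np.r_[(proj(T,W)-tu).ravel(),(proj(S,W)-su).ravel()]
g=unproj(T,(385,248),.148);r=least_squares(f,[g[0],g[1],2.7]);print("scanner",r.x,np.round(r.fun,1))
fp=[[0,.1,.005],[0,-.1,.005],[.16,.1,.005],[.16,-.1,.005]]
tu2=[[233,219.25],[305.5,210.5],[232,255.75],[310,251]];su2=[[411.25,250.75],[342.5,265.75],[398.25,195],[329.5,207.5]]
def f2(p):
    W=yawT(*p[:3],flap(p[3],fp));return np.r_[(proj(T,W)-tu2).ravel(),(proj(S,W)-su2).ravel()]
g=unproj(T,(272,246),.08);r=least_squares(f2,[g[0],g[1],0,.9]);print("carton",r.x,np.round(r.fun,1))
for n,u,z in(("tin",(160,256),.1),("jar",(468,228),.09),("cup",(317,178),.05),("orange",(398,182),.03),("purple",(385,325),.03)):print(n,unproj(T,u,z))
E
```

```text
scanner [ 0.52657865 -0.17238377  2.75127759] [-0.7 -1.1 -0.5 -1.3 -1.  -1.7  0.4  0.3 -0.6  0.  -1.  -1.   0.1 -2.9
 -0.7 -2.6]
carton [0.53180281 0.13018807 0.10615208 0.67805917] [-0.5 -0.9  0.4  0.5 -0.9  1.7  0.1 -1.7  0.7  0.8 -0.6 -0.5 -0.4  0.5
 -0.7 -0.9]
tin [0.49662512 0.42360792 0.1       ]
jar [ 0.5761678  -0.39590685  0.09      ]
cup [0.7270489  0.00957305 0.05      ]
orange [ 0.72166066 -0.21936428  0.03      ]
purple [ 0.3206894  -0.17502339  0.03      ]
```

```bash
cat >> h.py <<'E'
CX,CY,CW=0.5318,0.1302,0.1062
def down(psi): return R.from_euler('zx',[psi,0]).__mul__(R.from_euler('x',np.pi)).as_quat()
E
python3 - <<'E'
from h import *
bot.grip(0.0,20)
q=down(CW)
p=yawT(CX,CY,CW,np.array([[-.03,0,0]]))[0]
bot.move_ptp([p[0],p[1],.182+.24],q)
f0=bot.sense()["force"]
for z in (.15,.12,.10,.09,.085,.082):
    bot.move_straight([p[0],p[1],.182+z],speed=.12 if z>.1 else .04)
    s=bot.sense();print(z,s["position"][2]-.182,np.round(s["force"]-f0,2),s["clock"])
cv2.imwrite("pics/top1.png",optics.capture("top"));cv2.imwrite("pics/scene1.png",optics.capture("scene"))
E
```

```text
0.15 0.1507479506477602 [0.5  0.3  0.88] 5.3667
0.12 0.12003168494678412 [-0.84  1.22  0.04] 5.7667
0.1 0.0998242705035205 [0.25 0.47 0.07] 6.4167
0.09 0.08954873496918031 [-0.01  0.72 -0.24] 6.8167
0.085 0.08463490207157037 [-0.88  1.09  1.02] 7.0917
0.082 0.08179454843689082 [-0.49  1.55  0.58] 7.3417
```

```bash
python3 - <<'E'
from h import *
s=bot.sense();p=s["position"];f0=s["force"]
for z in (.080,.078,.076,.074):
    bot.move_straight([p[0],p[1],.182+z],speed=.03)
    s=bot.sense();print(z,s["position"][2]-.182,np.round(s["force"],2),s["clock"])
    if s["force"][2]>8: break
bot.hold(.3);print(bot.sense()["force"])
bot.move_straight([p[0],p[1],.182+.2],speed=.25)
q=down(CW); pe=yawT(CX,CY,CW,np.array([[-.1,-.32,0]]))[0]
t=optics.capture("top");c=optics.capture("scene")
a=cv2.resize(t[195:295,225:325],(400,400),interpolation=cv2.INTER_CUBIC)
b=cv2.resize(c[190:290,315:415],(400,400),interpolation=cv2.INTER_CUBIC)
cv2.imwrite("pics/flap.png",np.clip(np.hstack([a,b])*1.5,0,255).astype('uint8'))
E
```

```text
0.08 0.08053957020803676 [-1.29  0.15  3.95] 7.6917
0.078 0.08021375627017485 [-7.49 -0.75 16.54] 7.9417
[-7.32209382 -0.40232425 17.35078529]
```

View pics/flap.png

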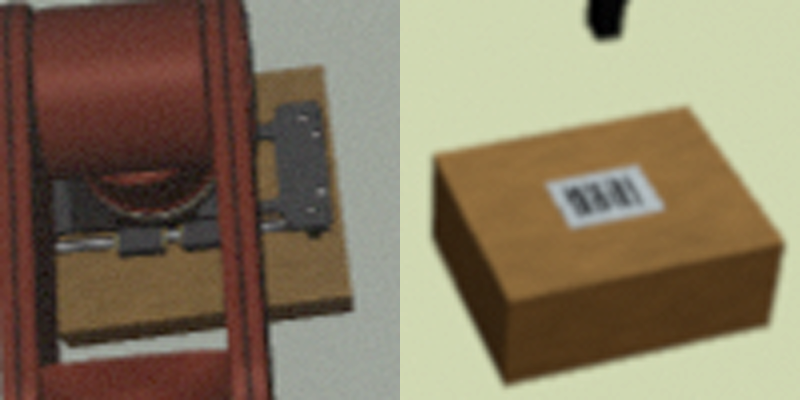

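The flap is shut: the board resists firmly at 80 mm, and the scene crop shows it flat with the label centre at about (604,197). Next I check the IK for the whole chain.

```bash
cat >> h.py <<'E'
def tcp_from_scanner(Rs,grip,flip):
    """scanner rotation + grip point -> TCP pose (tool z = -scanner z, tool y along scanner y)"""
    Rt=Rs*R.from_euler('x',np.pi)
    if flip: Rt=Rt*R.from_euler('z',np.pi)
    return grip-.164*Rt.apply([0,0,1]),Rt.as_quat()
def aim(label,yaw,pitch,d,flip):
    Rs=R.from_euler('zy',[0,0])*R.from_euler('z',yaw)*R.from_euler('y',pitch)
    W=label-d*Rs.apply([1,0,0]);return tcp_from_scanner(Rs,W-.061*Rs.apply([1,0,0]),flip)
E
python3 - <<'E'
from h import *
S=optics.camera_model("scene");crop=lambda l:np.array([((x-400)/4+315,y/4+190) for x,y in l])
cu=crop([(433,155),(690,107),(783,243),(510,303),(547,183),(635,165),(664,210),(572,228)])
P=[[.16,-.1,.005],[.16,.1,.005],[0,.1,.005],[0,-.1,.005]]+[[.08+i*.025,j*.035,.005] for i,j in((1,-1),(1,1),(-1,1),(-1,-1))]
f=lambda p:(proj(S,yawT(*p,flap(0,P)))-cu).ravel()
r=least_squares(f,[CX,CY,CW]);print("carton",r.x,np.round(r.fun,1))
lab=np.array([(CX+r.x[0])/2,(CY+r.x[1])/2,.08]);print(lab)
for flip in(0,1):
    p,q=tcp_from_scanner(R.from_euler('z',2.751),yawT(.5266,-.1724,2.751,np.array([[.01,0,.128]]))[0],flip)
    print(flip,p,q,planner.solve_ik(p,q))
    for yaw in(2.2,2.5,2.751,3.0,3.3,3.6):
        for pi in(45,50,55):
            p,q=aim(lab,yaw,np.radians(pi),.125,flip);k=planner.solve_ik(p,q)
            print(" ",yaw,pi,np.round(p,3),None if k is None else np.round(k,2))
E
```

```text
carton [0.53507957 0.12839631 0.1293804 ] [-0.2 -0.3 -0.3 -0.4  0.8 -0.1 -0.4 -0.3 -0.5  0.3  0.5  0.3  0.4 -0.
 -0.3  0.3]
[0.53343978 0.12929816 0.08      ]
0 [ 0.51735316 -0.16859264  0.292     ] [1.94057237e-01 9.80990208e-01 6.00683259e-17 1.18825787e-17] [-0.45998123  0.13880825  1.84178785  0.          1.16099655 -1.6401849 ]
  2.2 45 [0.543 0.117 0.327] [ 0.26  0.1   1.91 -0.89  1.01  0.08]
  2.2 50 [0.53  0.134 0.328] [ 0.32  0.1   1.93 -1.    1.05  0.19]
  2.2 55 [0.517 0.152 0.326] [ 0.38  0.11  1.95 -1.09  1.1   0.29]
  2.5 45 [0.546 0.12  0.327] [ 0.23  0.03  1.98 -0.88  0.78 -0.16]
  2.5 50 [0.529 0.133 0.328] [ 0.28  0.01  2.02 -1.03  0.79 -0.01]
  2.5 55 [0.511 0.146 0.326] [ 0.33 -0.    2.06 -1.17  0.83  0.14]
  2.751 45 [0.548 0.123 0.327] [ 0.19 -0.01  2.03 -0.79  0.58 -0.43]
  2.751 50 [0.528 0.132 0.328] [ 0.23 -0.06  2.09 -0.98  0.57 -0.24]
  2.751 55 [0.508 0.14  0.326] [ 0.27 -0.09  2.15 -1.19  0.58 -0.03]
  3.0 45 [0.549 0.127 0.327] [ 0.14 -0.05  2.06 -0.52  0.41 -0.88]
  3.0 50 [0.527 0.13  0.328] [ 0.17 -0.11  2.13 -0.74  0.35 -0.66]
  3.0 55 [0.506 0.133 
[... 676 characters left out ...]
529 0.133 0.328] None
  2.5 55 [0.511 0.146 0.326] None
  2.751 45 [0.548 0.123 0.327] None
  2.751 50 [0.528 0.132 0.328] None
  2.751 55 [0.508 0.14  0.326] None
  3.0 45 [0.549 0.127 0.327] [ 0.14 -0.05  2.06 -0.52  0.41  2.26]
  3.0 50 [0.527 0.13  0.328] [ 0.17 -0.11  2.13 -0.74  0.35  2.48]
  3.0 55 [0.506 0.133 0.326] None
  3.3 45 [0.549 0.132 0.327] [ 0.08 -0.07  2.08  0.16  0.35  1.36]
  3.3 50 [0.527 0.128 0.328] [ 0.07 -0.14  2.16  0.26  0.25  1.26]
  3.3 55 [0.506 0.125 0.326] None
  3.6 45 [0.547 0.136 0.327] [ 0.02 -0.06  2.07  0.69  0.5   0.62]
  3.6 50 [0.528 0.127 0.328] [-0.02 -0.13  2.15  0.9   0.46  0.41]
  3.6 55 [0.509 0.117 0.326] [-0.05 -0.19  2.23  1.14  0.45  0.16]
```

```bash
python3 - <<'E'
from h import *
bot.grip(1.0,40)
p,q=tcp_from_scanner(R.from_euler('z',2.751),yawT(.5266,-.1724,2.751,np.array([[.01,0,.128]]))[0],0)
bot.move_ptp(p+[0,0,.11],q)
bot.hold(.3)
m=optics.camera_model("wrist");i=optics.capture("wrist");cv2.imwrite("pics/w1.png",i)
import pickle;pickle.dump(m,open("w1.pkl","wb"))
print(bot.sense()["clock"],bot.sense()["position"],p)
E
```

```text
13.55 [ 0.51737498 -0.16849494  0.40200622] [ 0.51735316 -0.16859264  0.292     ]
```

View pics/w1.png

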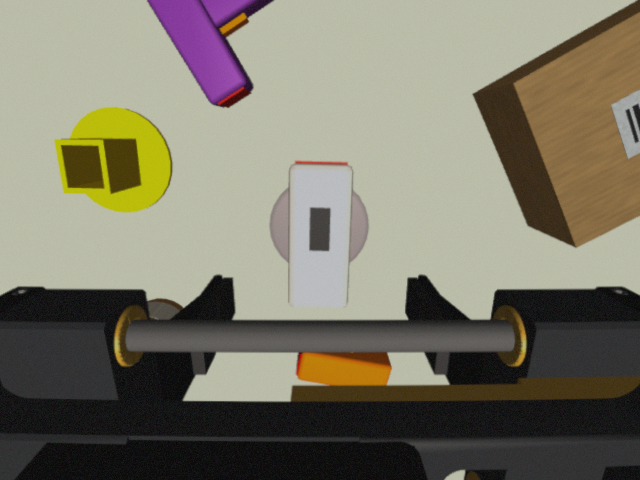

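The wrist view shows the white head with corners at (290,165), (352,165), (289,305) and (348,307), a red window at the upper end, and the fingers straddling it. I refine the pose, then grasp.

```bash
python3 - <<'E'
from h import *
import pickle;m=pickle.load(open("w1.pkl","rb"))
sc=np.array([[.0695,.022,.14],[.0695,-.022,.14],[-.0355,.022,.14],[-.0355,-.022,.14]])
u=[[290,165],[352,165],[289,305],[348,307]]
r=least_squares(lambda p:(proj(m,yawT(*p,sc,.008))-u).ravel(),[.5266,-.1724,2.751]);print(r.x,np.round(r.fun,1))
x,y,w=r.x
if np.hypot(x-.5266,y+.1724)<.02 and abs(w-2.751)<.15:
    p,q=tcp_from_scanner(R.from_euler('z',w),yawT(x,y,w,np.array([[.01,0,.128]]))[0],0)
    bot.move_ptp(p+[0,0,.08],q);bot.move_straight(p,speed=.1)
    s=bot.sense();print("at",s["position"],p,s["force"])
    bot.grip(0.0,40);s=bot.sense();print("grip",s["width"]*87,s["force"],s["clock"])
    cv2.imwrite("pics/w2.png",optics.capture("wrist"))
E
```

```text
[ 0.52747802 -0.17287008  2.73456298] [-2.6 -2.1  2.6 -1.  -0.2  2.6  0.2  1.5]
at [ 0.51867038 -0.16907168  0.29278491] [ 0.51829501 -0.16891124  0.292     ] [-1.78458727e-04  3.37732039e-01  2.01885661e-02]
grip 43.57204436338949 [-0.00203161 -0.08171982 -0.12430661] 15.5417
```

```bash
python3 - <<'E'
from h import *
p=bot.sense()["position"]
bot.move_straight(p+[0,0,.14],speed=.12)
s=bot.sense();print(s["width"]*87,s["force"],s["clock"])
lab=np.array([.5334,.1293,.08])
p,q=aim(lab,2.4,np.radians(51),.125,0)
bot.move_ptp(p+[0,0,.08],q);bot.move_straight(p,speed=.1);bot.hold(.5)
s=bot.sense();print(s["width"]*87,s["position"]-p,s["force"],s["clock"])
import pickle
for n in("scene","top","wrist"):
    pickle.dump(optics.camera_model(n),open(n+"3.pkl","wb"));cv2.imwrite(f"pics/{n}3.png",optics.capture(n))
i=cv2.imread("pics/scene3.png")[150:300,300:450];j=cv2.imread("pics/wrist3.png")
cv2.imwrite("pics/chk.png",np.hstack([cv2.resize(np.clip(i*1.4,0,255).astype('uint8'),(400,400),interpolation=cv2.INTER_CUBIC),cv2.copyMakeBorder(cv2.resize(j,(400,300)),0,100,0,0,cv2.BORDER_CONSTANT)]))
E
```

```text
43.41378936330344 [-0.35108956  0.23947801 -2.31900491] 16.9083
43.82260759823659 [-1.12224527e-06  3.28213667e-05  1.38800397e-04] [ 0.3271241   0.1811043  -2.68180135] 19.7333
```

View pics/chk.png

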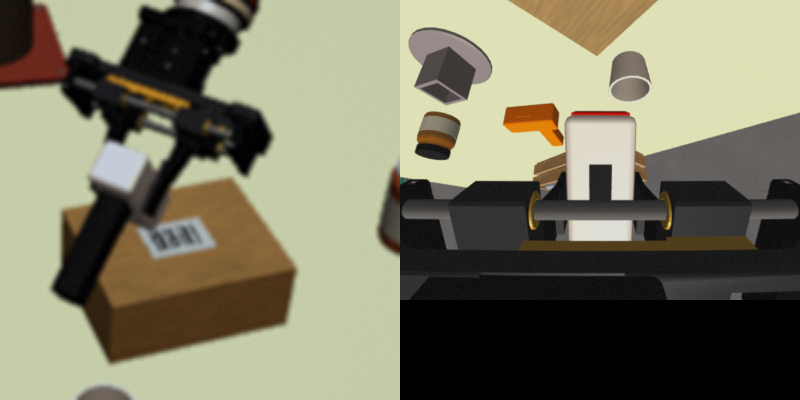

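The scanner is held nose-down over the label, and the flap is shut. I overlay the predicted scanner outline to check for slip in the grip.

```bash
cat > ov.py <<'E'
from h import *
import pickle
s=bot.sense();Rt=R.from_quat(s["tcp_rot"]);Rs=Rt*R.from_euler('x',-np.pi)
g=s["position"]+.164*Rt.apply([0,0,1])
sc=np.array([[x,y,z] for x in(-.0355,.0695) for y in(-.022,.022) for z in(.1,.14)])
hd=np.array([[x,y,z] for x in(-.015,.015) for y in(-.014,.014) for z in(0,.102)])
w=lambda P:Rs.apply(np.array(P)-[.01,0,.12])+g
def draw(n,f,out):
    m=pickle.load(open(n+"3.pkl","rb"));i=cv2.imread(f)
    (x0,y0,x1,y1,k)=out;i=cv2.resize(i[y0:y1,x0:x1],None,fx=k,fy=k,interpolation=cv2.INTER_CUBIC)
    for B in(sc,hd):
        u=(proj(m,w(B))-[x0,y0]+.5)*k
        for a in range(8):
            for b in(1,2,4):
                if not a&b: cv2.line(i,tuple(map(int,u[a])),tuple(map(int,u[a|b])),(0,255,0),1)
    return i
a=draw("scene","pics/scene3.png",(310,180,380,280,5.6));b=draw("wrist","pics/wrist3.png",(220,150,430,440,1.9))
h=min(a.shape[0],b.shape[0]);cv2.imwrite("pics/ov.png",np.hstack([a[:h],b[:h]]))
lab=np.array([.5334,.1293,.08]);W=w([[.071,0,.12]])[0]
print("label in window",Rs.inv().apply(lab-W),"pitch below level",np.degrees(np.arcsin(-Rs.apply([1,0,0])[2])),W,w([[0,0,0]]))
E
python3 ov.py
```

```text
label in window [ 1.25001621e-01  1.77140665e-05 -2.30997885e-05] pitch below level 51.00073489257221 [0.59140727 0.07619174 0.17716005] [[ 0.69312762 -0.01697629  0.15682074]]
```

View pics/ov.png

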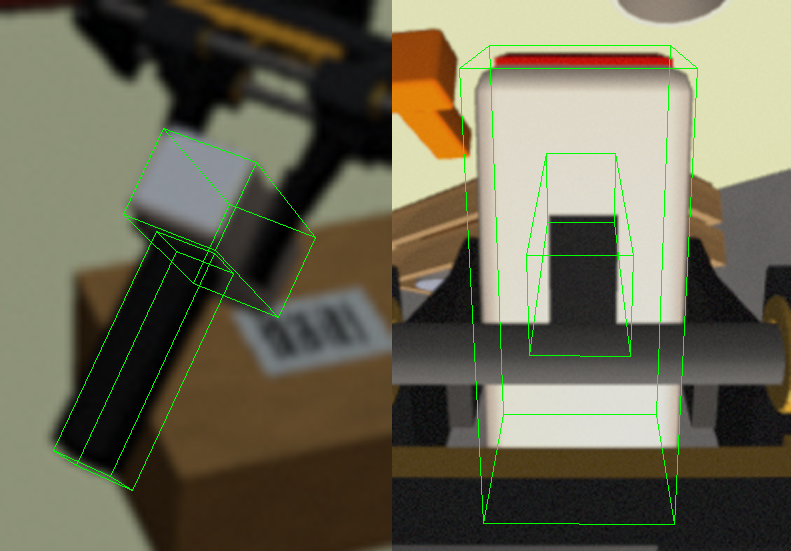

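```bash
python3 - <<'E'
from h import *
s=bot.sense();print(s["clock"],s["width"]*87,np.abs(s["qvel"]).max(),s["force"]);workorder.finish_job()
E
```

```text
19.8833 43.79786094661578 0.0017177645009781395 [ 0.19693376  0.78177379 -1.20381345]
the job is handed in; nothing more can be done
```

The job is handed in at 19.9 s of the allowed 56 s. I pushed the carton's flap shut and drew the white scanner out of the grey stand. I then aimed it at the label, nose 51° down, and left it held there. The hand-in reports no verdict, so these are my own checks:

- **Flap:** the board resisted firmly at 80 mm (about 17 N), and the scene view showed it lying flat with the label on top.
- **Grip:** the fingers stand 43.8 mm apart on the 44 mm head. Joint speeds were about 0.002 rad/s at hand-in.
- **Aim:** from the arm's pose, the window is 125 mm from the label, 177 mm up, with under 1 mm of aiming error. The handle end is 157 mm up.
- **Small disagreements:** the scanner's predicted outline differed from the pictures by an estimated 3–5 mm. The two carton fits differed by about 4 mm and 1.3°, and I used their average for the label. Both are well inside the 25 mm limit.
- **Bystanders:** I did not measure the tin, jar and cup again at the end, but the arm's planned path stayed clear of them. The last pictures showed the jar and cup upright, with only part of the tin in view.

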